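# Clamp an offcut in a ratchet cramp at the right tooth

## Task

Lay the short thick offcut from the left of the bench lengthwise on the bed of the ratchet cramp, between the jaw and the back plate, and let go of it. Then turn the red knob clockwise, click by click, until the pawl is caught at the tooth that leaves the jaw pressing on the offcut with about 13 N (between 9 and 18 N; one tooth is about 7 N), and let go of the knob; the jaw must never press with more than 24 N, and the other things on the bench stay where they are.

Things in the scene. Friction and masses are not known exactly. Their poses are not given: they have to be found in the camera images.
- offcut: Softwood block 45 x 120 x 45 mm, 0.08 to 0.16 kg, lying loose to the left of the cramp; origin at the centre of its underside, long side along its y, z up.
- cramp: Ratchet cramp fixed to the bench on a plywood base 120 mm (its x) by 310 mm (its y, -165 to +145 mm). Origin on the bench; the top of the ply, on which the offcut lies, is at z = 18 mm. It clamps along its y: jaw on the -y side, blue back stop on the +y side, offcut between them, long side along y, centred at x = 0. Knob spindle at x = 0, y = -108 mm.
- jaw: Jaw: blue carriage moved by the knob through a rack, 14 mm toward the cramp's +y per rad. In front of it on springs (2.6 N/mm) a dark wooden pad 52 mm wide, top at z = 50 mm, upper 5 mm sloping back. Origin at the cramp's origin when the knob is at 0. With nothing clamped the pad's face is at y = -45 mm in this frame.
- plate_face (a point): Middle of the face of the dark wooden back plate (52 mm wide, top at z = 50 mm, upper 5 mm sloping back); axes as the cramp's. The plate floats: it slides back 0 to 5 mm under about 4 N before it is home against a hard stop; how far it can still go cannot be seen. At the start 124 to 134 mm lie between pad and plate for the 120 mm offcut.
- knob_grip (a point): Point to grip, on the knob's axis 84 mm over the bench: middle of a red upright grip bar 14 mm thick, 52 mm long, from 67 to 95 mm over the bench, above a steel ratchet wheel 68 mm across whose top is at 54 mm. The frame turns with the knob; the bar is long along its y.
- knob (a joint): Knob angle, rad: 0 at the start, grows clockwise from above; 1.0 to 1.55 needed. 30 teeth: the pawl catches at multiples of 0.2094, dropping in about 0.03 past them; let go, the wheel rests on it about 0.02 short of them. It cannot turn back a tooth. Torque: 0.014 N m per N at the jaw plus about 0.01 to 0.02 of friction and drag. With the plate home the jaw gains 36 N per rad.
- pawl (a joint): Sprung brass pawl beside the wheel, rad: about 0 when dropped in behind a tooth, up to about 0.08 as it rides up over a tooth.
- tape_measure: Yellow tape measure at the back; leave alone.
- screwdriver: Black stubby screwdriver, back left; leave alone.
- nail_jar: Glass jar with nails, right; leave alone.
Mind the look-alikes: they are no part of the job. Leave any purple look-alike of the offcut alone.

How it is judged (in metres and radians):
On the way, in this order (a step that is already met when the one before it is completed fails the run):
1. the offcut lies on the bed between jaw and back plate, let go, before the knob is turned (z of offcut in the frame of cramp between 0.015 and 0.021 m and x of offcut in the frame of cramp between -0.012 and 0.012 m and angle between the y axis of offcut and the y axis of cramp, either way round below 0.12 rad and contact force between the fingers and offcut below 0.1 N and value of joint knob below 0.2 rad), for 0.2 s.
2. the jaw is brought to bear on the offcut by turning the knob (distance between the grasp point and knob_grip below 0.06 m and contact force between jaw and offcut above 6 N), for 0.1 s.
At the end, for the whole second after the job is handed in: The offcut lies flat on the bed (within 3 mm), within 12 mm of the middle line and 0.08 rad of the cramp's direction; the pawl is dropped in behind a tooth (under 0.03 rad), the knob at rest, and the jaw presses on the offcut with 9 to 18 N (contact force between jaw and offcut between 9 and 18 N and value of joint pawl below 0.03 rad and velocity of joint knob between -0.05 and 0.05 rad/s and z of offcut in the frame of cramp between 0.015 and 0.021 m and x of offcut in the frame of cramp between -0.012 and 0.012 m and angle between the y axis of offcut and the y axis of cramp, either way round below 0.08 rad); the robot touches nothing.
It fails at once if the jaw presses on the offcut with more than 24 N (contact force between jaw and offcut above 24 N).
It fails at once if a bystander is moved by more than 20 mm (distance of any of tape_measure, screwdriver, nail_jar from where it was at the start of the episode above 0.02 m).
It also fails if it takes over 54 s, if anything falls off the work surface, if the arm or the gripper's body presses on something with over 40 N, if the wrist force passes 120 N, or if a joint passes its speed limit or range.

## Robot

A 6-joint arm with a two-finger parallel gripper is mounted at the origin on a cart in front of the work surface, level with it; the furniture and walls round the work are solid. World frame = base frame: x ahead of the robot, y to its left, z up, the work surface at z = 0. Lengths are in m, angles in degrees, forces in N, time in s.
With the tool pointing down it reaches from about 0.25 to 0.725 m from the base axis. Payload 9.7 kg.
Tool frame: the origin (TCP) lies midway between the tips of the shut fingers; the grasp point (between the pads) lies 19 mm behind it; z points along the fingers, y is the line along which they close (so a half turn about z gives the same grasp; the last joint's range is limited). The gripper opens to 85 mm and grips with 20 to 120 N. Pads are 22 mm wide; open, the fingers measure 114 mm over their backs; the gripper's body (76 mm by 85 mm) begins 54 mm behind the grasp point. The pads swing forward as they close: fully open they stand 13 mm farther back than shut.
Start: joints at [65.088, 4.979, 10.078, 95.1, 0, 90], TCP at [0.232, 0.499, 0.231] pointing down, gripper open.
Joint ranges: [-179.16, 179.16], [-48.56, 103.87], [-65.8, 70.77], [-126.05, 130.52], [-82.76, 87.17], [-180, 180]. Speed limits (degrees/s): [127.2, 127.2, 147.25, 180, 180, 180].

## Interface

Orientations are given as [roll, pitch, yaw] about the fixed x, y, z axes, in that order (R = Rz(yaw) Ry(pitch) Rx(roll)).
In Python, from workcell import * gives the robot as it stands.
- The arm moves only by the tool servo_tool, never from a script. Its argument "moves" is a list of rows, each a list of 4 numbers: the shift along the world's x, y, z in shares of 75 cm (1.0 is 75 cm), then the turn about the world's z in parts of the range, where 1.0 means 60 degrees. A call has 1 to 20 rows; each row is the pose to reach, as a shift and turn from the pose commanded when the call began; what a row does not reach only later rows make up. A row lasts 1/12 s, in which the tool goes at most 41.7 mm and 7.16 degrees, less where a joint would pass 70% of its speed; a pose out of reach is approached as far as the arm can. Shift and turn numbers lie between -1 and 1, and a call with a number outside is refused. A call with a gripper value outside its range is refused whole. "claw" is the closure, from 0 (fully open) to 1 (shut), set as the call begins (left out, the last holds). The fingers move at their own pace and stop on an object; "force" is the grip in N (left out, the last holds). Time passes only in rows, so rows that repeat a pose let the fingers close. It gives the time, the measured TCP pose, the force, the opening and the grip force at its end, in the units of the state.
- get_obs(): the state, without advancing time (a new reading comes with each control period).
- camera(name): name is "scene" or "top" or "wrist"; returns the picture (420x560x3 uint8, red, green, blue); there is no depth.
- get_calibration(name): a dict with "fx", "fy", "cx", "cy" (pixels), "rvec" (rotation vector, rad) and "tvec" (3), from world to camera coordinates, as OpenCV has them; the wrist camera has in their place "tool_from_camera" (4x4, takes a point from camera to tool coordinates, whose origin is the TCP and whose axes are the flange's). Camera axes: x right, y down, z forward; pixel columns grow to the right and rows downward; lengths in m; the calibration is good to about 2 mm. A picture is of the moment at which its call begins: read the wrist's pose just before it. get_calibration takes no time and is no camera call.
- job_done(): hands the job in; it is judged then, once.
The state is a dict: "time": time; "q": joint angles; "qd": joint speeds; "joint_efforts": joint torques, N m; "ee_pos": TCP position; "tcp_rot": TCP orientation; "wrist_force": force on the tool from outside, world axes, zero at the start; "torque": the same for the moment, N m; "opening": finger opening in m; "grasp_force": force on a finger pad.
Only numpy, scipy, OpenCV 4.12 (cv2) and the standard library are available. Lean on these libraries where they do the work, as an engineer would, in place of code of your own. Each camera call takes 0.05 s, during which the arm holds its last target. There are 200 camera calls.

## Working session

There is one attempt and no reset: what is moved stays moved. The work goes in short steps, Python scripts to look and compute and a tool call to move; the robot and the scene stay as the last step left them, time stands still between calls to the robot, and variables do not carry over. Pictures are saved under pics/ and viewed, at most 10 in all, crops included, and the job is handed in when it is done.

Besides the shell and the picture viewer there is one more tool, called after "Call:" by a JSON object that holds its "op" and its "data". servo_tool: Moves the arm, as the interface text tells. Its arguments: {"type":"object","properties":{"moves":{"type":"array","items":{"type":"array","items":{"type":"number"}}},"claw":{"type":"number"},"force":{"type":"number"}},"required":["moves"]}

```bash
mkdir -p pics; python3 - <<'E'
from workcell import *
import cv2,numpy as np
a=camera("top");b=camera("scene")
cv2.imwrite("pics/top.png",a[:,:,::-1]);cv2.imwrite("pics/scene.png",b[:,:,::-1])
for n in("top","scene","wrist"):print(n,get_calibration(n))
print(get_obs())
E
```

```text
top {'fx': 473.8563430730316, 'fy': 473.8563430730316, 'cx': 285.9871942333997, 'cy': 209.20789506414803, 'rvec': array([ 2.14850698, -2.1774167 ,  0.1161905 ]), 'tvec': array([-0.03781872,  0.53870982,  1.42727517])}
scene {'fx': 439.817563732466, 'fy': 439.817563732466, 'cx': 271.49160058997956, 'cy': 208.76226279068717, 'rvec': array([ 1.88517305, -0.92174227,  0.52519973]), 'tvec': array([-0.37461674,  0.26770369,  0.95718687])}
wrist {'fx': 335.539807044651, 'fy': 335.539807044651, 'cx': 282.14868055145246, 'cy': 209.409710487529, 'tool_from_camera': array([[-5.02808041e-04, -9.45387606e-01, -3.25947882e-01,
         8.48999984e-02],
       [ 9.99999711e-01, -6.61251133e-04,  3.75307638e-04,
         3.49229302e-04],
       [-5.70344595e-04, -3.25947599e-01,  9.45387665e-01,
        -1.42297115e-01],
       [ 0.00000000e+00,  0.00000000e+00,  0.00000000e+00,
         1.00000000e+00]])}
{'time': 0.1, 'q': array([6.50858692e+01, 5.00946356e+00, 1.00384482e+01, 9.50993445e+01,
       2.07626960e-03, 8.99998562e+01]), 'qd': array([-0.12945346, -0.00349306,  0.06414245,  0.08752098,  0.06921036,
       -0.01806375]), 'joint_efforts': array([-2.23903021e-04, -5.21557617e+01,  4.65655267e+01,  1.59612374e-02,
        6.00648627e-05, -8.72761234e-06]), 'ee_pos': array([0.23159676, 0.49863498, 0.23063454]), 'tcp_rot': array([-1.79929640e+02, -2.07644469e-03,  1.55086011e+02]), 'wrist_force': array([-0.05562599,  0.67985904,  0.14416129]), 'torque': array([ 0.04736117,  0.01831014, -0.00147666]), 'grasp_force': 0.0, 'opening': 0.08531261760546943}
```

View pics/top.png

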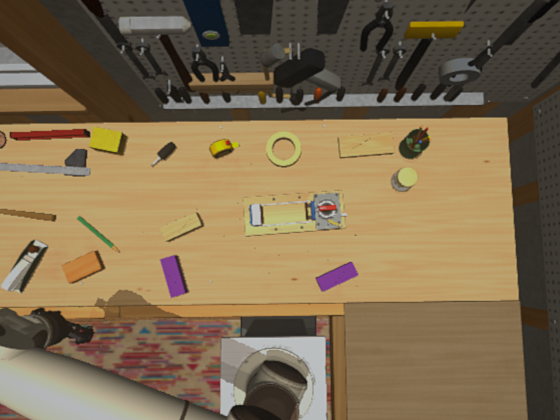

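View pics/scene.png

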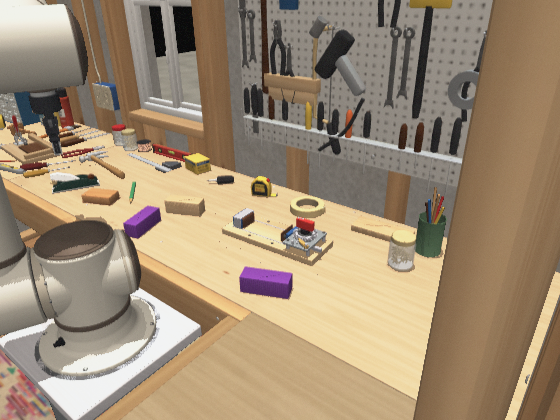

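Candidates for the offcut: the bare wood block at top (182,226) / scene (185,206); purple look-alikes at top (174,276) and (337,276); an orange block at top (82,266); flat wood at top (365,146). I choose the bare wood block at (182,226), left of the cramp. The cramp runs from (245,215) to (347,210), with the knob on the right. Next is a close crop and a rough measurement.

```bash
cat > h.py <<'E'
import numpy as np,cv2
from scipy.spatial.transform import Rotation as Ro
from workcell import *
def cam(n,obs=None):
    c=get_calibration(n);K=np.array([[c['fx'],0,c['cx']],[0,c['fy'],c['cy']],[0,0,1]])
    if n=="wrist":
        T=np.eye(4);T[:3,:3]=Ro.from_euler('xyz',obs['tcp_rot'],degrees=True).as_matrix();T[:3,3]=obs['ee_pos']
        T=T@c['tool_from_camera'];return K,T[:3,:3],T[:3,3]
    R=Ro.from_rotvec(c['rvec']).as_matrix().T
    return K,R,-R@np.array(c['tvec'])
def ray(C,uv):
    K,R,o=C;d=R@np.linalg.solve(K,[uv[0],uv[1],1.]);return o,d/np.linalg.norm(d)
def onz(C,uv,z):
    o,d=ray(C,uv);return o+d*(z-o[2])/d[2]
def tri(C1,p1,C2,p2):
    o1,d1=ray(C1,p1);o2,d2=ray(C2,p2)
    s=np.linalg.lstsq(np.c_[d1,-d2],o2-o1,rcond=None)[0]
    a,b=o1+d1*s[0],o2+d2*s[1];return (a+b)/2,np.linalg.norm(a-b)
E
python3 - <<'E'
from h import *
a=cv2.imread("pics/top.png");b=cv2.imread("pics/scene.png")
c1=cv2.resize(a[180:260,150:360],None,fx=3.8,fy=3.8,interpolation=cv2.INTER_CUBIC)
c2=cv2.resize(b[190:265,155:345],(798,294),interpolation=cv2.INTER_CUBIC)
cv2.imwrite("pics/crop.png",np.vstack([c1[:, :798],c2]))
T=cam("top");S=cam("scene")
print("offcut",onz(T,(182,226),.045),onz(S,(185,203),.04))
hs=cv2.cvtColor(a,cv2.COLOR_BGR2HSV);hb=cv2.cvtColor(b,cv2.COLOR_BGR2HSV)
def red(h,box):
    m=cv2.inRange(h,(0,170,120),(6,255,255))|cv2.inRange(h,(174,170,120),(180,255,255))
    z=np.zeros_like(m);x0,y0,x1,y1=box;z[y0:y1,x0:x1]=m[y0:y1,x0:x1];ys,xs=np.nonzero(z);return (xs.mean(),ys.mean()),len(xs)
r1,n1=red(hs,(300,190,350,230));r2,n2=red(hb,(280,210,330,245));print(r1,n1,r2,n2,tri(T,r1,S,r2))
print("ply ends",[onz(T,p,.018) for p in((245,215),(346,211))])
E
```

```text
offcut [0.48950558 0.27099303 0.045     ] [0.47756601 0.25646453 0.04      ]
(np.float64(328.3898305084746), np.float64(207.28813559322035)) 59 (np.float64(305.29411764705884), np.float64(224.24183006535947)) 153 (array([ 0.53631752, -0.17071617,  0.07979576]), np.float64(0.0009494876105027128))
ply ends [array([0.52313823, 0.08215873, 0.018     ]), array([ 0.5313498 , -0.23074521,  0.018     ])]
```

View pics/crop.png

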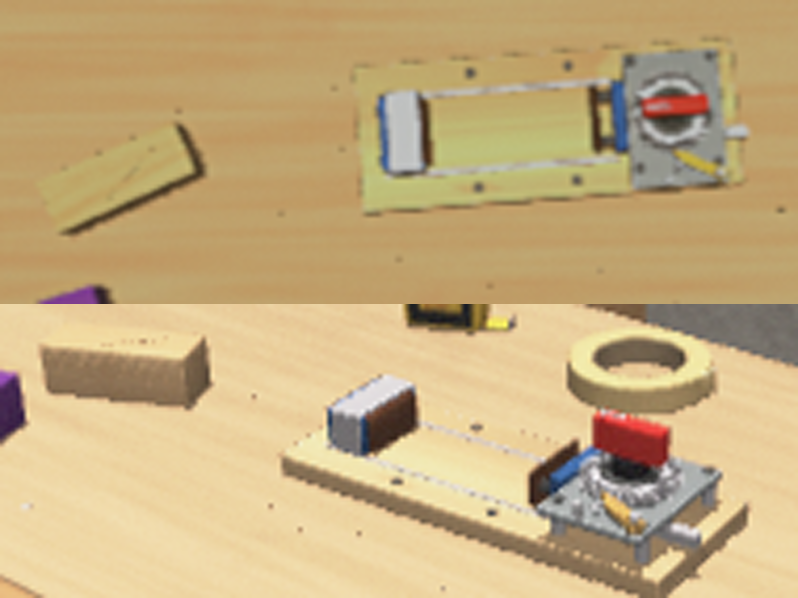

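The crop confirms it: the bare block's top runs from crop (37,183) to (203,172), no purple. The cramp's plate is at crop (425,130), pad at (598,118), knob bar at (675,105). The knob triangulates to z=0.080, which fits the text. Next I move the wrist camera over the offcut.

The manual's scale: shifts go in shares of 75 cm and turns go in shares of 60 degrees. Converting my numbers, 25 cm / 75 = 0.3333, -23 cm / 75 = -0.3067, -0.75 rad / 1.0472 = -0.7162.

Call:
{"op": "servo_tool", "data": {"moves": [[0.0533, -0.0533, -0.0067, -0.0955], [0.0933, -0.0933, -0.0133, -0.191], [0.1333, -0.1333, -0.0133, -0.2865], [0.1733, -0.1733, -0.0133, -0.382], [0.2133, -0.2133, -0.0133, -0.4775], [0.2533, -0.2533, -0.0133, -0.573], [0.2933, -0.28, -0.0133, -0.6685], [0.3333, -0.3067, -0.0133, -0.7162], [0.3333, -0.3067, -0.0133, -0.7162], [0.3333, -0.3067, -0.0133, -0.7162], [0.3333, -0.3067, -0.0133, -0.7162], [0.3333, -0.3067, -0.0133, -0.7162]], "claw": 0}}

```text
time: 1.1
ee_pos: [0.4809, 0.2694, 0.2211]
tcp_rot: [-180.0, -0.0, 112.2]
wrist_force: [-0.1, 1.0, 0.4]
opening: 0.0857
grasp_force: 0.0
```

```bash
python3 - <<'E'
from h import *
import pickle
o=get_obs();a=camera("wrist");cv2.imwrite("pics/w1.png",a[:,:,::-1]);pickle.dump(o,open("w1.pkl","wb"));print(o['ee_pos'],o['tcp_rot'],o['time'])
E
```

```text
[0.48088278 0.26943149 0.22114708] [-1.79966983e+02 -1.04399954e-02  1.12183817e+02] 1.1
```

View pics/w1.png

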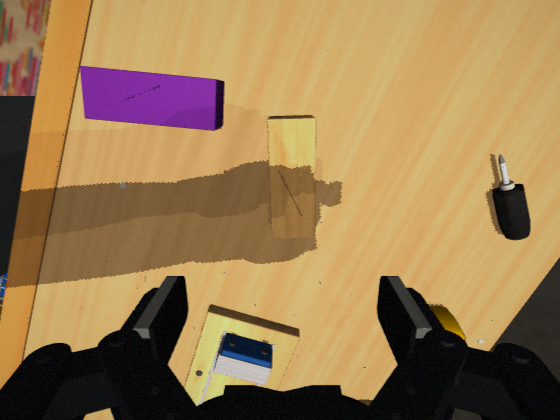

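The wrist view shows the offcut's top face at about (268,119), (315,118), (316,237), (271,238), aligned with the fingers. The purple block is at (150,98), the screwdriver at (512,205), the cramp's back stop at (245,355). I take a second view shifted sideways for height.

In the tool's units: -7 cm / 75 = -0.0933, -3.5 cm / 75 = -0.0467.

Call:
{"op": "servo_tool", "data": {"moves": [[0.0133, -0.0467, 0, 0], [0.0267, -0.0933, 0, 0], [0.0267, -0.0933, 0, 0], [0.0267, -0.0933, 0, 0], [0.0267, -0.0933, 0, 0]]}}

```text
time: 1.57
ee_pos: [0.5011, 0.1997, 0.2215]
tcp_rot: [180.0, -0.0, 112.2]
wrist_force: [0.3, -0.0, 0.7]
opening: 0.0854
grasp_force: 0.0
```

```bash
python3 - <<'E'
from h import *
import pickle
o=get_obs();a=camera("wrist");cv2.imwrite("pics/w2.png",a[:,:,::-1]);pickle.dump(o,open("w2.pkl","wb"));print(o['ee_pos'],o['tcp_rot'],o['time'])
o1=pickle.load(open("w1.pkl","rb"));C1=cam("wrist",o1)
P=[onz(C1,p,.045) for p in((268,119),(315,118),(316,237),(271,238))]
for p in P:print(p)
print([np.linalg.norm(P[i]-P[(i+1)%4]) for i in range(4)],np.mean(P,0))
E
```

```text
[0.50113804 0.19972676 0.22153965] [ 1.79972679e+02 -1.85732434e-02  1.12169350e+02] 1.5667
[0.4447704  0.32289404 0.045     ]
[0.48439394 0.33998611 0.045     ]
[0.53367536 0.23172981 0.045     ]
[0.49103788 0.2131587  0.045     ]
[np.float64(0.04315279718703878), np.float64(0.11894571679486637), np.float64(0.046506360064661315), np.float64(0.11909040267846764)] [0.4884694  0.27694216 0.045     ]
```

View pics/w2.png

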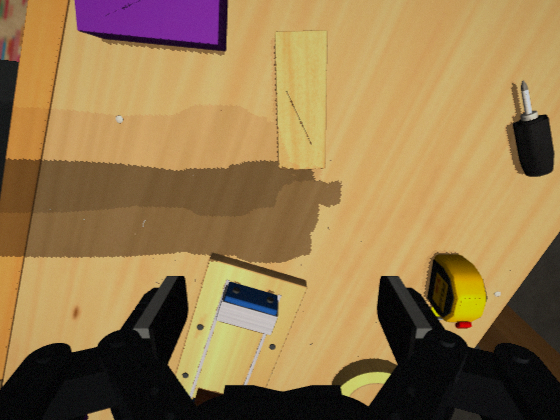

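In the second view the offcut's top is at (276,31), (327,30), (326,168), (279,169), with the scratch running (287,92)–(311,144). I triangulate these to check the height.

```bash
python3 - <<'E'
from h import *
import pickle
C1=cam("wrist",pickle.load(open("w1.pkl","rb")));C2=cam("wrist",pickle.load(open("w2.pkl","rb")))
for p,q in[((268,119),(276,31)),((315,118),(327,30)),((316,237),(326,168)),((271,238),(279,169)),((278,165),(287,92)),((302,215),(311,144))]:print(tri(C1,p,C2,q))
P=[onz(C2,p,.045) for p in((276,31),(327,30),(326,168),(279,169))];print(np.mean(P,0),P)
d=(P[0]+P[1]-P[2]-P[3]);print(np.degrees(np.arctan2(d[1],d[0]))-90)
E
```

```text
(array([0.44499535, 0.32302665, 0.04591388]), np.float64(0.00044494300888442824))
(array([0.48464535, 0.34007783, 0.04540894]), np.float64(0.0006136530316701557))
(array([0.53363861, 0.23176077, 0.04509221]), np.float64(2.4452882614432413e-05))
(array([0.4913853 , 0.21391859, 0.04645825]), np.float64(0.0011208358684129027))
(array([0.47191011, 0.28158488, 0.01714351]), np.float64(0.001788411501807964))
(array([0.51176671, 0.24677782, 0.03955139]), np.float64(6.871275243014045e-05))
[0.48894574 0.27724372 0.045     ] [array([0.4451424 , 0.32321522, 0.045     ]), array([0.48496173, 0.34024591, 0.045     ]), array([0.53364541, 0.23174426, 0.045     ]), array([0.49203343, 0.21376949, 0.045     ])]
23.67850553683421
```

Height 0.0455 and sides of about 43–46 × 119 mm match the description. Centre (0.489,0.277), direction +23.7°. Now grasp.

In the tool's units: -21 cm / 75 = -0.28, 7.7 cm / 75 = 0.1027, 0.026 rad / 1.0472 = 0.0248.

Call:
{"op": "servo_tool", "data": {"moves": [[-0.008, 0.0467, -0.0267, 0.0191], [-0.016, 0.0933, -0.0667, 0.0248], [-0.016, 0.1027, -0.1067, 0.0248], [-0.016, 0.1027, -0.1467, 0.0248], [-0.016, 0.1027, -0.1867, 0.0248], [-0.016, 0.1027, -0.2267, 0.0248], [-0.016, 0.1027, -0.2533, 0.0248], [-0.016, 0.1027, -0.2733, 0.0248], [-0.016, 0.1027, -0.28, 0.0248], [-0.016, 0.1027, -0.28, 0.0248], [-0.016, 0.1027, -0.28, 0.0248]]}}

```text
time: 2.53
ee_pos: [0.4896, 0.2767, 0.012]
tcp_rot: [180.0, -0.0, 113.7]
wrist_force: [0.2, -0.6, -0.7]
opening: 0.0853
grasp_force: 0.0
```

Call:
{"op": "servo_tool", "data": {"moves": [[0, 0, 0, 0], [0, 0, 0, 0], [0, 0, 0, 0], [0, 0, 0, 0], [0, 0, 0, 0], [0, 0, 0, 0], [0, 0, 0, 0], [0, 0, 0, 0]], "claw": 1, "force": 30}}

```text
time: 3.2
ee_pos: [0.4902, 0.2761, 0.0122]
tcp_rot: [179.9, -0.0, 113.6]
wrist_force: [-0.9, -0.5, 6.4]
opening: 0.0445
grasp_force: 32.1
```

Gripped (opening 44.5 mm). I lift and measure the cramp from two views while carrying.

In the tool's units: -37.6 cm / 75 = -0.5013, 1.5 cm / 75 = 0.02, -0.385 rad / 1.0472 = -0.3676.

Call:
{"op": "servo_tool", "data": {"moves": [[0, 0, 0.04, 0], [0, 0, 0.0867, 0], [0, 0, 0.1333, 0], [0.0067, -0.0267, 0.1733, -0.0477], [0.0133, -0.0667, 0.2, -0.1146], [0.02, -0.1067, 0.2267, -0.191], [0.0267, -0.1533, 0.2467, -0.2674], [0.0333, -0.2, 0.2667, -0.3342], [0.04, -0.2467, 0.28, -0.3676], [0.0467, -0.2933, 0.2933, -0.3676], [0.0533, -0.34, 0.3067, -0.3676], [0.0533, -0.3867, 0.32, -0.3676], [0.0533, -0.4333, 0.32, -0.3676], [0.0533, -0.48, 0.32, -0.3676], [0.0533, -0.5013, 0.32, -0.3676], [0.0533, -0.5013, 0.32, -0.3676], [0.0533, -0.5013, 0.32, -0.3676], [0.0533, -0.5013, 0.32, -0.3676]]}}

```text
time: 4.7
ee_pos: [0.5296, -0.0997, 0.2511]
tcp_rot: [-180.0, -0.0, 91.5]
wrist_force: [0.6, -0.3, -1.1]
opening: 0.0444
grasp_force: 31.5
```

```bash
python3 - <<'E'
from h import *
import pickle
o=get_obs();a=camera("wrist");cv2.imwrite("pics/w3.png",a[:,:,::-1]);pickle.dump(o,open("w3.pkl","wb"));print(o['ee_pos'],o['tcp_rot'],o['time'],o['opening'])
E
```

```text
[ 0.52960018 -0.09973508  0.25114735] [-1.79981537e+02 -1.89067205e-02  9.15413916e+01] 4.7 0.04435504880982679
```

In the tool's units: -11 cm / 75 = -0.1467, -10 cm / 75 = -0.1333.

Call:
{"op": "servo_tool", "data": {"moves": [[0, -0.0467, 0, 0], [0, -0.0933, 0, 0], [0, -0.1333, 0, 0], [0, -0.1467, 0, 0], [0, -0.1467, 0, 0], [0, -0.1467, 0, 0], [0, -0.1467, 0, 0]]}}

```text
time: 5.33
ee_pos: [0.5299, -0.2088, 0.2514]
tcp_rot: [180.0, -0.0, 91.6]
wrist_force: [-0.0, 0.1, -1.3]
opening: 0.0446
grasp_force: 31.4
```

```bash
python3 - <<'E'
from h import *
import pickle
o=get_obs();a=camera("wrist");cv2.imwrite("pics/w4.png",a[:,:,::-1]);pickle.dump(o,open("w4.pkl","wb"));print(o['ee_pos'],o['tcp_rot'],o['time'],o['opening'])
b=cv2.imread("pics/w3.png");c=cv2.imread("pics/w4.png")
# side by side crops (cols 130-430, rows 0-300), x1.33
f=lambda i:cv2.resize(i[0:420,132:432],(400,560),interpolation=cv2.INTER_CUBIC)
cv2.imwrite("pics/w34.png",np.hstack([f(b),f(c)]))
E
```

```text
[ 0.52988693 -0.20876834  0.2514068 ] [ 1.79996613e+02 -2.03302122e-02  9.16209653e+01] 5.3333 0.04460900429263284
```

View pics/w34.png

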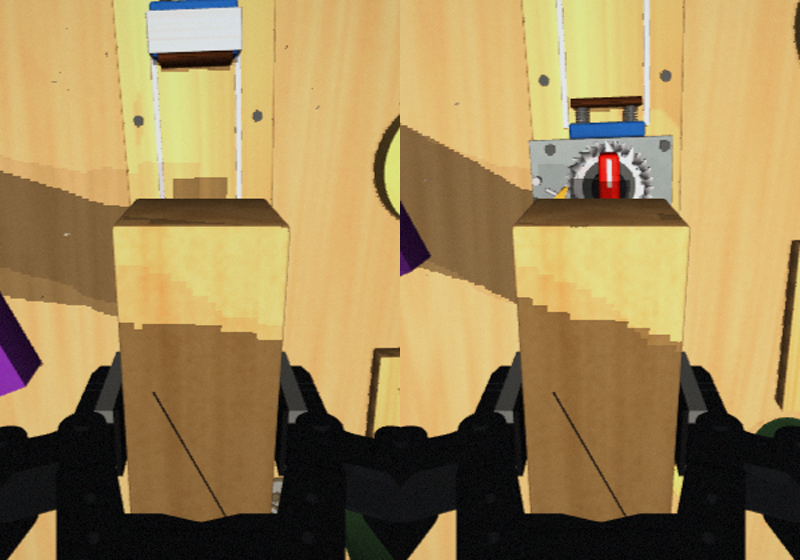

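View A shows the plate's face at (155–235, 53–68), rails and the rear screws at (138,121) and (257,116). View B shows the pad (571–642, 97–107), front screws (544,80) and (665,75), and the red bar at (609,152–198). Next, cast rays.

```bash
python3 - <<'E'
from h import *
import pickle
A=cam("wrist",pickle.load(open("w3.pkl","rb")));B=cam("wrist",pickle.load(open("w4.pkl","rb")))
f=lambda p,o=0:((p[0]-o)/1.3333+132-.1,p[1]/1.3333-.1)
def s(n,C,p,o,z):print(n,onz(C,f(p,o),z).round(4))
for n,p in dict(scrL=(138,121),scrR=(257,116),railL0=(155,70),railL1=(162,195),railR0=(238,70),railR1=(237,195),plyL0=(116,20),plyL1=(130,195),plyR0=(274,20),plyR1=(273,195)).items():s("A "+n,A,p,0,.018)
for n,p,z in(("plate face L",(155,68),.018),("plate face R",(235,67),.018),("plate top L",(156,53),.05),("plate top R",(237,50),.05)):s(n,A,p,0,z)
for n,p in dict(scrL=(544,80),scrR=(665,75),plyL0=(526,20),plyL1=(532,135),plyR0=(681,20),plyR1=(681,195)).items():s("B "+n,B,p,400,.018)
for n,p,z in(("pad L",(571,98),.045),("pad R",(642,97),.045),("barend L",(601,152),.095),("barend R",(619,152),.095)):s(n,B,p,400,z)
# height of plate: rear stop far corners vs scene; pad/knob height by top+scene
E
```

```text
A scrL [ 0.4774 -0.013   0.018 ]
A scrR [ 0.5713 -0.0068  0.018 ]
A railL0 [0.4911 0.0242 0.018 ]
A railL1 [ 0.4963 -0.0706  0.018 ]
A railR0 [0.5546 0.0259 0.018 ]
A railR1 [ 0.5588 -0.069   0.018 ]
A plyL0 [0.4625 0.0571 0.018 ]
A plyL1 [ 0.4697 -0.0713  0.018 ]
A plyR0 [0.5794 0.0602 0.018 ]
A plyR1 [ 0.5888 -0.0682  0.018 ]
plate face L [0.4911 0.0256 0.018 ]
plate face R [0.5522 0.0279 0.018 ]
plate top L [0.4949 0.0316 0.05  ]
plate top R [0.5508 0.0349 0.05  ]
B scrL [ 0.4828 -0.0921  0.018 ]
B scrR [ 0.5757 -0.086   0.018 ]
B plyL0 [ 0.47   -0.0517  0.018 ]
B plyL1 [ 0.4727 -0.1327  0.018 ]
B plyR0 [ 0.5848 -0.0485  0.018 ]
B plyR1 [ 0.5959 -0.177   0.018 ]
pad L [ 0.5053 -0.1058  0.045 ]
pad R [ 0.5566 -0.1037  0.045 ]
barend L [ 0.5279 -0.1402  0.095 ]
barend R [ 0.5395 -0.1399  0.095 ]
```

```bash
python3 - <<'E'
from h import *
import pickle
o=pickle.load(open("w4.pkl","rb"));B=cam("wrist",o)
f=lambda p,o=0:((p[0]-o)/1.3333+132-.1,p[1]/1.3333-.1)
print([ (onz(B,f(p,400),.2514+.0333)-o['ee_pos']).round(4) for p in((513,227),(688,226))])
T=cam("top");S=cam("scene")
# height of bed: back-left ply corners, crop px -> image px
t=(150+355/3.8,180+67/3.8);t2=(150+365/3.8,180+212/3.8)
s=(155+282/4.2,190+(457-304)/3.92)   # near-left ply top corner in scene
print("ply corner",tri(T,t2,S,s))
# plate top near corner and pad top
print("stop top corner",tri(T,(150+386/3.8,180+172/3.8),S,(155+330/4.2,190+(408-304)/3.92)))
E
```

```text
[array([-0.024 ,  0.0603,  0.0333]), array([0.0193, 0.0617, 0.0333])]
ply corner (array([0.46009694, 0.07843514, 0.01366848]), np.float64(0.003144158221083296))
stop top corner (array([0.49019674, 0.05794797, 0.04936574]), np.float64(0.004599717569932593))
```

Consistent: the held block is about 1 mm toward +y of the TCP. The target block centre is (0.526,−0.040), TCP (0.526,−0.041), yaw 93.6°. I hover just above the jaws and check.

In the tool's units: -18.3 cm / 75 = -0.244, 16.8 cm / 75 = 0.224, 0.035 rad / 1.0472 = 0.0334.

Call:
{"op": "servo_tool", "data": {"moves": [[0, 0.0467, -0.0067, 0.0095], [0, 0.0933, -0.02, 0.0191], [-0.0027, 0.14, -0.04, 0.0334], [-0.0053, 0.1867, -0.0667, 0.0334], [-0.0053, 0.224, -0.1, 0.0334], [-0.0053, 0.224, -0.1467, 0.0334], [-0.0053, 0.224, -0.1867, 0.0334], [-0.0053, 0.224, -0.22, 0.0334], [-0.0053, 0.224, -0.244, 0.0334], [-0.0053, 0.224, -0.244, 0.0334], [-0.0053, 0.224, -0.244, 0.0334], [-0.0053, 0.224, -0.244, 0.0334]]}}

```text
time: 6.38
ee_pos: [0.5263, -0.0416, 0.0699]
tcp_rot: [179.9, 0.0, 93.6]
wrist_force: [1.1, 0.1, -0.2]
opening: 0.0445
grasp_force: 31.4
```

```bash
python3 - <<'E'
from h import *
import pickle
o=get_obs();a=camera("wrist");s=camera("scene")[:,:,::-1];cv2.imwrite("pics/w5.png",a[:,:,::-1]);pickle.dump(o,open("w5.pkl","wb"));print(o['ee_pos'],o['tcp_rot'],o['time'],o['opening'],o['wrist_force'])
c=cv2.resize(a[0:280,132:432,::-1],(400,373),interpolation=cv2.INTER_CUBIC)
d=cv2.resize(s[170:270,215:345],(400,308),interpolation=cv2.INTER_CUBIC);d=np.vstack([d,np.zeros((65,400,3),np.uint8)])
cv2.imwrite("pics/w5c.png",np.hstack([c,d]))
E
```

```text
[ 0.52632364 -0.04163822  0.06994324] [1.79889682e+02 1.14248281e-02 9.36023551e+01] 6.3833 0.04453282877656005 [ 1.0707896   0.05175051 -0.22888122]
```

View pics/w5c.png

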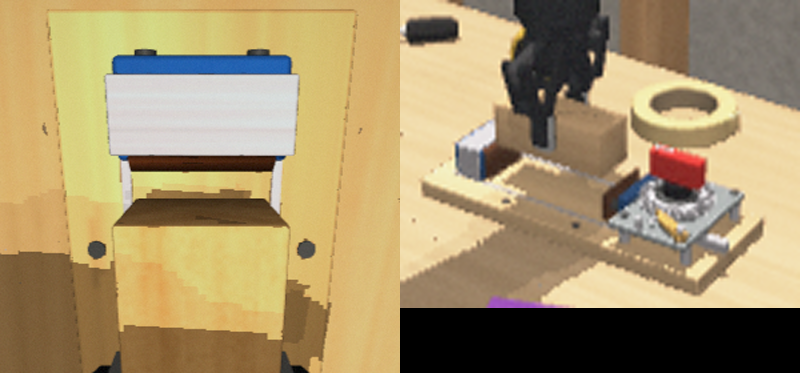

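The block is parallel to the plate. Plate bottom edge at row 170 (cols 133–275), top edge at row 156 (128–285); block's lower far edge at row 198 (138–267). Compute the gap.

```bash
python3 - <<'E'
from h import *
import pickle
A=cam("wrist",pickle.load(open("w5.pkl","rb")))
f=lambda p:(p[0]/1.3333+132-.1,p[1]/1.3333-.1)
for n,p,z in(("plate bot L",(133,170),.018),("plate bot R",(275,171),.018),("plate bot",(204,170),.022),("plate top",(128,157),.05),("plate top",(287,156),.05),("blk bot L",(138,199),.0577),("blk bot R",(267,198),.0577),("blk top L",(113,227),.103),("blk top R",(289,226),.103),("ply L",(48,11),.018),("ply R",(357,12),.018),("scr L",(97,250),.018),("scr R",(306,249),.018)):print(n,onz(A,f(p),z).round(4))
E
```

```text
plate bot L [0.4932 0.0233 0.018 ]
plate bot R [0.5533 0.0266 0.018 ]
plate bot [0.5232 0.0255 0.022 ]
plate top [0.4958 0.0309 0.05  ]
plate top [0.5514 0.0347 0.05  ]
blk bot L [0.5006 0.0177 0.0577]
blk bot R [0.5448 0.0208 0.0577]
blk top L [0.5002 0.0177 0.103 ]
blk top R [0.5438 0.0207 0.103 ]
ply L [0.4602 0.0803 0.018 ]
ply R [0.5776 0.0874 0.018 ]
scr L [ 0.4776 -0.0128  0.018 ]
scr R [ 0.5712 -0.0065  0.018 ]
```

Gaps are about 5–6 mm at each end, with x and direction fitting. Lower.

In the tool's units: -4 cm / 75 = -0.0533, -3.8 cm / 75 = -0.0507.

Call:
{"op": "servo_tool", "data": {"moves": [[0, 0, -0.02, 0], [0, 0, -0.0333, 0], [0, 0, -0.0427, 0], [0, 0, -0.048, 0], [0, 0, -0.0507, 0], [0, 0, -0.0533, 0], [0, 0, -0.0533, 0], [0, 0, -0.0533, 0]]}}

```text
time: 7.15
ee_pos: [0.5259, -0.0422, 0.0302]
tcp_rot: [179.9, 0.0, 93.5]
wrist_force: [-6.1, 0.8, 12.4]
opening: 0.0444
grasp_force: 33.0
```

Contact at exactly the expected height, so I release and rise.

In the tool's units: 0.1 cm / 75 = 0.0013.

Call:
{"op": "servo_tool", "data": {"moves": [[0, 0, 0.0013, 0], [0, 0, 0.0013, 0], [0, 0, 0.0013, 0], [0, 0, 0.0013, 0], [0, 0, 0.0013, 0], [0, 0, 0.0013, 0], [0, 0, 0.0013, 0], [0, 0, 0.0013, 0]], "claw": 0}}

```text
time: 7.82
ee_pos: [0.5256, -0.0422, 0.0292]
tcp_rot: [-180.0, -0.0, 93.6]
wrist_force: [0.5, 0.0, 0.1]
opening: 0.0858
grasp_force: 0.0
```

In the tool's units: 15 cm / 75 = 0.2, 13.5 cm / 75 = 0.18.

Call:
{"op": "servo_tool", "data": {"moves": [[0, 0, 0.0267, 0], [0, 0, 0.0667, 0], [0, 0, 0.12, 0], [0, -0.04, 0.16, 0], [0, -0.08, 0.18, 0], [0, -0.12, 0.2, 0], [0, -0.12, 0.2, 0], [0, -0.12, 0.2, 0], [0, -0.12, 0.2, 0]]}}

```text
time: 8.57
ee_pos: [0.5255, -0.132, 0.1787]
tcp_rot: [-180.0, -0.0, 93.5]
wrist_force: [0.4, -0.1, 0.6]
opening: 0.0851
grasp_force: 0.0
```

```bash
python3 - <<'E'
from h import *
import pickle
o=get_obs();a=camera("wrist");s=camera("scene")[:,:,::-1];cv2.imwrite("pics/w6.png",a[:,:,::-1]);pickle.dump(o,open("w6.pkl","wb"));print(o['ee_pos'],o['tcp_rot'],o['time'],o['opening'],o['wrist_force'])
c=cv2.resize(a[:,132:432,::-1],(400,560),interpolation=cv2.INTER_CUBIC)
d=cv2.resize(s[170:270,215:345],(400,308),interpolation=cv2.INTER_CUBIC);d=np.vstack([d,np.zeros((252,400,3),np.uint8)])
cv2.imwrite("pics/w6c.png",np.hstack([c,d]))
E
```

```text
[ 0.52547701 -0.13197627  0.1787007 ] [-1.79959696e+02 -2.88427170e-02  9.35208408e+01] 8.5667 0.08511298238137963 [ 0.44569884 -0.07011903  0.63014542]
```

View pics/w6c.png

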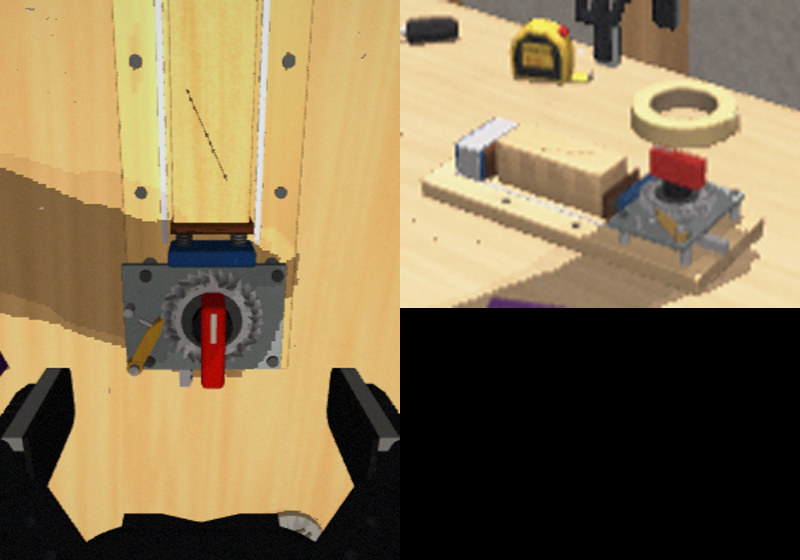

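The block lies flat between plate and pad, parallel with the rails (ply edges cols 117/303, block 168/255, pad 170–253 at row 222). Red bar top runs to (212,387) at its −y end; wheel spans cols 163–262, rows 272–363. I measure the knob.

```bash
python3 - <<'E'
from h import *
import pickle
o=pickle.load(open("w6.pkl","rb"));A=cam("wrist",o);B=cam("wrist",pickle.load(open("w4.pkl","rb")));T=cam("top");S=cam("scene")
g=lambda p:(p[0]/1.3333+132-.1,p[1]/1.3333-.1)
img=cv2.imread("pics/w6.png");h=cv2.cvtColor(img,cv2.COLOR_BGR2HSV)
m=cv2.inRange(h,(0,170,60),(7,255,255))|cv2.inRange(h,(173,170,60),(180,255,255));m[:,:260]=0;m[:,330:]=0;m[:200]=0;m[310:]=0
ys,xs=np.nonzero(m);print(xs.min(),xs.max(),ys.min(),ys.max())
for y in(235,260,285):r=xs[ys==y];print(y,r.min(),r.max())
for n,p,z in(("bar -y end L",(202,387),.095),("bar -y end R",(223,387),.095),("bar +y low L",(201,293),.067),("bar +y low R",(222,293),.067),("wheel L",(163,318),.054),("wheel R",(262,318),.054),("wheel far",(212,272),.054),("wheel near",(212,363),.054),("blk L",(168,215),.063),("blk R",(255,215),.063),("blk L far",(170,5),.063),("blk R far",(256,5),.063),("pad L",(170,223),.045),("pad R",(253,222),.045)):print(n,onz(A,g(p),z).round(4))
a=cv2.imread("pics/w4.png");h=cv2.cvtColor(a,cv2.COLOR_BGR2HSV)
E
```

```text
283 301 220 290
235 283 301
260 283 300
285 283 299
bar -y end L [ 0.5295 -0.1911  0.095 ]
bar -y end R [ 0.5417 -0.1904  0.095 ]
bar +y low L [ 0.526  -0.1433  0.067 ]
bar +y low R [ 0.5387 -0.1425  0.067 ]
wheel L [ 0.5027 -0.1671  0.054 ]
wheel R [ 0.567  -0.1631  0.054 ]
wheel far [ 0.5323 -0.1337  0.054 ]
wheel near [ 0.5368 -0.1981  0.054 ]
blk L [ 0.504  -0.0977  0.063 ]
blk R [ 0.5544 -0.0946  0.063 ]
blk L far [0.501 0.009 0.063]
blk R far [0.5442 0.0116 0.063 ]
pad L [ 0.5043 -0.1061  0.045 ]
pad R [ 0.556  -0.1023  0.045 ]
```

The knob centre averages (0.5345,−0.167): bar ends, wheel and the ply measure agree within 2 mm, and the bar lies at 3.8°. I go down and grip the bar at TCP z = 0.065.

In the tool's units: -11.4 cm / 75 = -0.152, -3.5 cm / 75 = -0.0467.

Call:
{"op": "servo_tool", "data": {"moves": [[0.0053, -0.02, -0.0267, 0], [0.012, -0.0467, -0.0533, 0], [0.012, -0.0467, -0.0933, 0], [0.012, -0.0467, -0.1267, 0], [0.012, -0.0467, -0.1467, 0], [0.012, -0.0467, -0.152, 0], [0.012, -0.0467, -0.152, 0], [0.012, -0.0467, -0.152, 0]]}}

```text
time: 9.33
ee_pos: [0.535, -0.1666, 0.066]
tcp_rot: [180.0, 0.0, 93.6]
wrist_force: [-0.8, -0.1, 0.1]
opening: 0.0858
grasp_force: 0.0
```

Call:
{"op": "servo_tool", "data": {"moves": [[0, 0, 0, 0], [0, 0, 0, 0], [0, 0, 0, 0], [0, 0, 0, 0], [0, 0, 0, 0], [0, 0, 0, 0], [0, 0, 0, 0], [0, 0, 0, 0], [0, 0, 0, 0], [0, 0, 0, 0], [0, 0, 0, 0]], "claw": 1, "force": 40}}

```text
time: 10.25
ee_pos: [0.5349, -0.1675, 0.0672]
tcp_rot: [179.9, 0.1, 93.5]
wrist_force: [-6.0, 0.9, 12.0]
opening: 0.0131
grasp_force: 64.9
```

```bash
cat > st.py <<'E'
from workcell import *
o=get_obs();print(o['time'],o['ee_pos'].round(4),"knob~",round((93.6-o['tcp_rot'][2])*3.14159/180,3),"F",o['wrist_force'].round(2),"T",o['torque'].round(3),"j6",round(float(o['joint_efforts'][5]),3),o['opening'],o['grasp_force'])
E
python3 st.py
```

```text
10.25 [ 0.5349 -0.1675  0.0672] knob~ 0.001 F [-5.97  0.93 12.02] T [0.099 0.842 0.031] j6 -0.01 0.013053660500467634 64.8602011485491
```

Gripped. I ease the vertical and side load, then turn the first tooth.

In the tool's units: 0.1 cm / 75 = 0.0013, -0.05 cm / 75 = -0.0007, -0.25 rad / 1.0472 = -0.2387.

Call:
{"op": "servo_tool", "data": {"moves": [[-0.0007, 0, 0.0013, 0], [-0.0007, 0, 0.0013, -0.0573], [-0.0007, 0, 0.0013, -0.1146], [-0.0007, 0, 0.0013, -0.1719], [-0.0007, 0, 0.0013, -0.2292], [-0.0007, 0, 0.0013, -0.2387], [-0.0007, 0, 0.0013, -0.2387], [-0.0007, 0, 0.0013, -0.2387]]}}

```text
time: 10.92
ee_pos: [0.5349, -0.1675, 0.0673]
tcp_rot: [179.9, 0.0, 79.2]
wrist_force: [0.3, -0.4, 6.0]
opening: 0.0132
grasp_force: 51.0
```

```bash
python3 st.py
```

```text
10.9167 [ 0.5349 -0.1675  0.0673] knob~ 0.251 F [ 0.35 -0.42  6.  ] T [-0.162  0.02  -0.051] j6 0.044 0.013195569679135809 50.96052185894223
```

In the tool's units: -0.21 rad / 1.0472 = -0.2005.

Call:
{"op": "servo_tool", "data": {"moves": [[0, 0, 0, -0.0573], [0, 0, 0, -0.1146], [0, 0, 0, -0.1719], [0, 0, 0, -0.2005], [0, 0, 0, -0.2005], [0, 0, 0, -0.2005]]}}

```text
time: 11.42
ee_pos: [0.5349, -0.1675, 0.0673]
tcp_rot: [179.9, -0.0, 67.2]
wrist_force: [1.6, -0.9, 6.1]
opening: 0.0133
grasp_force: 50.9
```

```bash
python3 st.py
```

```text
11.4167 [ 0.5349 -0.1675  0.0673] knob~ 0.461 F [ 1.61 -0.92  6.11] T [-0.137 -0.126 -0.021] j6 0.114 0.013265872644183751 50.91016487946035
```

```bash
cat > st.py <<'E'
from workcell import *
import numpy as np
L=[]
for i in range(6):
    o=get_obs();L.append([o['torque'][2],o['joint_efforts'][5],*o['wrist_force'],o['tcp_rot'][2]]);camera("top")
L=np.array(L);m=L.mean(0)
print(o['time'],o['ee_pos'].round(4),"knob~",round((93.6-m[5])*np.pi/180,3),"Tz %.3f sd %.3f j6 %.3f sd %.3f"%(m[0],L[:,0].std(),m[1],L[:,1].std()),"F",m[2:5].round(2))
E
python3 st.py
```

```text
11.6667 [ 0.5349 -0.1675  0.0673] knob~ 0.461 Tz 0.006 sd 0.026 j6 0.022 sd 0.042 F [ 1.18 -0.66  5.61]
```

In the tool's units: -0.21 rad / 1.0472 = -0.2005.

Call:
{"op": "servo_tool", "data": {"moves": [[0, 0, 0, -0.0573], [0, 0, 0, -0.1146], [0, 0, 0, -0.1719], [0, 0, 0, -0.2005], [0, 0, 0, -0.2005], [0, 0, 0, -0.2005]]}}

```text
time: 12.22
ee_pos: [0.535, -0.1676, 0.0673]
tcp_rot: [179.9, -0.0, 55.1]
wrist_force: [1.9, -0.7, 5.6]
opening: 0.0131
grasp_force: 50.9
```

```bash
python3 st.py
```

```text
12.4667 [ 0.535  -0.1676  0.0673] knob~ 0.671 Tz 0.004 sd 0.041 j6 0.024 sd 0.042 F [ 1.36 -0.9   5.31]
```

In the tool's units: -0.205 rad / 1.0472 = -0.1958.

Call:
{"op": "servo_tool", "data": {"moves": [[0, 0, 0, -0.0573], [0, 0, 0, -0.1146], [0, 0, 0, -0.1719], [0, 0, 0, -0.1958], [0, 0, 0, -0.1958], [0, 0, 0, -0.1958]]}}

```text
time: 13.02
ee_pos: [0.5351, -0.1676, 0.0673]
tcp_rot: [179.9, -0.1, 43.4]
wrist_force: [2.4, -1.8, 5.6]
opening: 0.0131
grasp_force: 50.8
```

```bash
python3 st.py
```

```text
13.2667 [ 0.5351 -0.1677  0.0673] knob~ 0.876 Tz -0.000 sd 0.018 j6 0.036 sd 0.037 F [ 2.38 -1.19  4.92]
```

In the tool's units: -0.1 rad / 1.0472 = -0.0955.

Call:
{"op": "servo_tool", "data": {"moves": [[0, 0, 0, -0.0477], [0, 0, 0, -0.0955], [0, 0, 0, -0.0955], [0, 0, 0, -0.0955]]}}

```text
time: 13.65
ee_pos: [0.5351, -0.1677, 0.0673]
tcp_rot: [179.9, -0.1, 37.7]
wrist_force: [2.2, -1.2, 4.4]
opening: 0.013
grasp_force: 50.9
```

```bash
python3 st.py
```

```text
13.9 [ 0.5351 -0.1676  0.0673] knob~ 0.975 Tz 0.051 sd 0.034 j6 0.101 sd 0.069 F [ 2.42 -1.77  5.13]
```

In the tool's units: -0.11 rad / 1.0472 = -0.105.

Call:
{"op": "servo_tool", "data": {"moves": [[0, 0, 0, -0.0477], [0, 0, 0, -0.105], [0, 0, 0, -0.105], [0, 0, 0, -0.105]]}}

```text
time: 14.28
ee_pos: [0.5351, -0.1677, 0.0673]
tcp_rot: [179.9, -0.1, 31.4]
wrist_force: [2.5, -1.8, 5.9]
opening: 0.0136
grasp_force: 50.9
```

```bash
python3 st.py;python3 st.py
```

```text
14.5333 [ 0.5351 -0.1677  0.0673] knob~ 1.085 Tz 0.096 sd 0.028 j6 0.144 sd 0.076 F [ 2.85 -2.2   5.48]
14.8333 [ 0.5351 -0.1677  0.0673] knob~ 1.085 Tz 0.101 sd 0.025 j6 0.097 sd 0.000 F [ 2.57 -1.99  4.74]
```

In the tool's units: -0.1 rad / 1.0472 = -0.0955.

Call:
{"op": "servo_tool", "data": {"moves": [[0, 0, 0, -0.0477], [0, 0, 0, -0.0955], [0, 0, 0, -0.0955], [0, 0, 0, -0.0955]]}}

```text
time: 15.22
ee_pos: [0.5352, -0.1678, 0.0673]
tcp_rot: [179.9, -0.1, 25.7]
wrist_force: [2.3, -2.0, 5.3]
opening: 0.0133
grasp_force: 50.9
```

```bash
python3 st.py;python3 st.py
```

```text
15.4667 [ 0.5352 -0.1678  0.0673] knob~ 1.185 Tz 0.130 sd 0.025 j6 0.189 sd 0.064 F [ 2.2  -2.11  5.2 ]
15.7667 [ 0.5352 -0.1678  0.0674] knob~ 1.185 Tz 0.139 sd 0.013 j6 0.149 sd 0.000 F [ 2.66 -2.    5.08]
```

In the tool's units: -0.11 rad / 1.0472 = -0.105.

Call:
{"op": "servo_tool", "data": {"moves": [[0, 0, 0, -0.0477], [0, 0, 0, -0.105], [0, 0, 0, -0.105], [0, 0, 0, -0.105]]}}

```text
time: 16.15
ee_pos: [0.5352, -0.1678, 0.0673]
tcp_rot: [179.9, -0.1, 19.4]
wrist_force: [2.2, -2.1, 4.6]
opening: 0.0133
grasp_force: 50.9
```

```bash
python3 st.py;python3 st.py
```

```text
16.4 [ 0.5352 -0.1678  0.0673] knob~ 1.295 Tz 0.191 sd 0.027 j6 0.247 sd 0.076 F [ 2.73 -2.39  4.82]
16.7 [ 0.5352 -0.1678  0.0673] knob~ 1.295 Tz 0.207 sd 0.025 j6 0.200 sd 0.000 F [ 2.78 -2.08  5.24]
```

Slope 0.5 N·m/rad means the plate is home, with the jaw at about 13–14 N here. At tooth 6 (rest ≈1.237) that gives about 12 N. I go slightly farther to be sure the pawl has dropped, then ease back onto it.

In the tool's units: 0.02 rad / 1.0472 = 0.0191.

Call:
{"op": "servo_tool", "data": {"moves": [[0, 0, 0, -0.0239], [0, 0, 0, -0.0239], [0, 0, 0, -0.0239], [0, 0, 0, 0.0191], [0, 0, 0, 0.0477], [0, 0, 0, 0.0573], [0, 0, 0, 0.0573], [0, 0, 0, 0.0573]]}}

```text
time: 17.42
ee_pos: [0.5352, -0.1677, 0.0673]
tcp_rot: [179.9, -0.1, 22.8]
wrist_force: [2.4, -1.3, 5.7]
opening: 0.0135
grasp_force: 50.8
```

```bash
python3 st.py;python3 st.py
```

```text
17.6667 [ 0.5352 -0.1677  0.0674] knob~ 1.235 Tz 0.027 sd 0.037 j6 0.029 sd 0.015 F [ 2.8  -1.91  5.57]
17.9667 [ 0.5352 -0.1677  0.0673] knob~ 1.235 Tz 0.055 sd 0.038 j6 0.038 sd 0.000 F [ 2.84 -1.99  4.95]
```

The torque fell to ~0.04 where the spring alone would give ~0.17, so the pawl carries it. Let go and rise.

In the tool's units: 14 cm / 75 = 0.1867, 12 cm / 75 = 0.16.

Call:
{"op": "servo_tool", "data": {"moves": [[0, 0, 0, 0], [0, 0, 0, 0], [0, 0, 0, 0], [0, 0, 0, 0], [0, 0, 0, 0], [0, 0, 0, 0], [0, 0, 0, 0], [0, 0, 0, 0], [0, 0, 0.0267, 0], [0, 0, 0.0667, 0], [0, 0, 0.1067, 0], [0, 0, 0.16, 0], [0, 0, 0.1867, 0], [0, 0, 0.1867, 0], [0, 0, 0.1867, 0], [0, 0, 0.1867, 0]], "claw": 0}}

```text
time: 19.35
ee_pos: [0.534, -0.1671, 0.2055]
tcp_rot: [-180.0, 0.0, 22.8]
wrist_force: [-0.3, -1.1, -1.1]
opening: 0.0858
grasp_force: 0.0
```

```bash
python3 - <<'E'
from h import *
import pickle
o=get_obs();a=camera("wrist");s=camera("scene")[:,:,::-1];cv2.imwrite("pics/w7.png",a[:,:,::-1]);pickle.dump(o,open("w7.pkl","wb"));print(o['ee_pos'],o['time'],o['wrist_force'])
c=cv2.resize(a[:,:,::-1],(480,360),interpolation=cv2.INTER_CUBIC)
d=cv2.resize(s[170:270,215:345],(320,246),interpolation=cv2.INTER_CUBIC);d=np.vstack([d,np.zeros((114,320,3),np.uint8)])
cv2.imwrite("pics/w7c.png",np.hstack([c,d]))
E
```

```text
[ 0.53403324 -0.16710655  0.20545668] 19.35 [-0.2926868  -1.14414522 -1.1043124 ]
```

View pics/w7c.png

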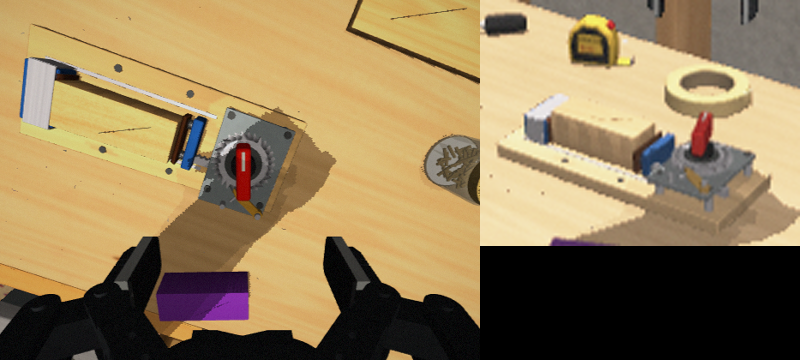

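The bar (244,145–200) is still aligned with the tool at 1.235 rad. The block is clamped flat between pad (180,138) and plate, and the robot is clear of everything. I hand it in.

```bash
python3 -c "
from workcell import *
print(job_done())"
```

```text
the job is handed in; nothing more can be done
None
```

I laid the offcut on the cramp bed, clamped it at the sixth tooth (knob about 1.24 rad) with an estimated 12 N from the torque readings, let go of the knob and handed the job in at about 19 s; the hand-in returned no verdict.

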